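# Load a clean copper dish into the firing trivet with a spatula

### The job

The copper dish on the pale board is degreased, so the gripper must not touch it: take the cranked spatula from its rest, slide the blade flat along the board under the dish, which the raised back edge stops so that it rides onto the blade, and lift it. Carry it level to the steel trivet, set it gently on the arms between the four bent tips, draw the blade out and lay the spatula back in its rest. Then slide the trivet's keeper in by its tab until it just nips the dish against the far tips, snug but never hard; bear only lightly on the brittle board and leave all else alone.

Things in the scene. Friction and masses are not known exactly. Their poses are not given: they have to be found in the camera images.
- blank: the work: a shallow round copper dish, 64 mm across its rim, 4 mm high, 45 to 80 g, of thin soft copper (a squeeze over 8 N bends it), slippery on blade and board. Underside: a flat foot 28 mm across, from which a shallow cone rises to the rim, so all round the rim there is a 2.2 mm gap above what it lies on. Origin: centre of the foot's underside; z up; its yaw means nothing
- board: pale ceramic board fixed to the bench, chips if borne on with over 12 N; 200 mm (x) by 180 mm (y), 8 to 12 mm thick, with a raised back edge along its +x side. Origin: 12 mm below the middle of its top; x towards the raised edge. The dish lies on its top within 25 mm of the centre line; copper scraps lie over 52 mm from it and stay there
- board_ledge (a point): middle of the foot of the raised back edge, on the board's top, 88 mm from the board's centre in its x. The edge is 12 mm wide, 8 mm higher than the board's top, runs the full width along y and faces the robot; the board's other sides are open. Axes as the board's
- spatula: cranked spatula, 200 g. Flat wooden handle 14 mm wide (y), 22 mm tall (z), from x = -70 to +50 mm, brass ends; a thin shank goes 45 mm down to a level flat steel blade. Origin: on the handle's axis at the place to grip, near the balance point; x from handle to blade, z up. Starts level in the rest; it can turn in a weak grip: hold it with 40 to 60 N
- blade_tip (a point): middle of the blade's front edge, at its underside: 155 mm ahead of and 45 mm below the spatula's origin. The blade is 34 mm wide, 1.6 mm thick, 86 mm long. Even in a firm grip the spatula gives: each newton up against the tip lifts it about 1 mm, so the blade is best held 1 to 2 degrees tip down and pressed with only 1 to 2 N
- rest: wooden rest fixed to the bench: 130 x 55 x 10 mm foot and two uprights 10 mm thick, 42 mm before and behind its centre, each with a square notch 22 mm wide and 16 mm deep, open at the top, in which the handle lies, its sill 49 mm above the bench. Origin: centre of the underside; x as the spatula's x when it lies there
- rest_cradle (a point): where the spatula's origin is when it lies in the rest: 60 mm above the bench over the rest's centre; axes as the rest's
- trivet: steel firing trivet fixed on a 12 mm kiln shelf. Four upright arms at x = +-18, y = +-24.5 mm, flat tops 46 mm above the bench, 44 mm clear between left and right arms, floor there at 15 mm. Outside each arm a wire tip stands up to 60 mm, leaving the dish 3 to 4 mm of play all round. A guide for the keeper on its +y side. Origin: on the bench under the middle of the four arms; x away from the robot
- trivet_seat (a point): where the dish's origin is when it sits midway between the tips: over the trivet's origin, 44.5 mm above the bench; axes as the trivet's. The blade passes freely between the arms along x, pointing to +x
- keeper: the trivet's keeper, on its +y side: a slide that runs along y with 1 to 2 N of friction and stays put. Its upright tab (24 x 5 mm, 26 to 60 mm above the bench) is pushed from outside. Origin: on the tab's outer (+y) face, 43 mm above the bench; axes as the trivet's. A screw spindle with a 12 mm pad meets the dish; its setting varies: pad face 66 to 78 mm ahead (-y) of the origin. At first the pad is 6 mm or more clear of a centred dish
- offcut: bystander: 26 x 18 x 4 mm copper offcut, near the board's left (+y) edge
- bezel: bystander: copper ring 22 mm across, 8 mm high, near the board's right (-y) edge
- pumice_a: bystander: rough brown lump of pumice, 53 mm, far on the bench
- pumice_b: bystander: smaller lump of pumice, 35 mm, on the right
- wax_tool: bystander: flat red plastic wax tool, 160 mm, on the right
- ring_clamp: bystander: wooden ring clamp, 115 mm, on the left
- jar_0: bystander: small lidded jar, 38 mm across, 55 mm high, on the left
- jar_1: bystander: a second such jar beside it
There are look-alikes about, which are no part of the job. Several things have the shape of the rest; the one meant has the colours described above.

How it is judged:
By the outcome, as a careful person would: the job done as asked, in the order asked, and still so for the second after the job is handed in, with the robot touching nothing.
It also fails if it takes over 72 s, if anything falls off the work surface, if the arm or the gripper's body presses on something with over 40 N, if the wrist force passes 120 N, or if a joint passes its speed limit or range.

### The arm

A 6-joint arm with a two-finger parallel gripper is mounted at the origin on the work surface. World frame = base frame: x ahead of the robot, y to its left, z up, the work surface at z = 0. Lengths are in m, angles in degrees, forces in N, time in s.
With the tool pointing down it reaches from about 0.375 to 0.9 m from the base axis. Payload 3.1 kg.
Tool frame: the origin (TCP) lies at the very end of the fingers, on their centre line; the grasp point (between the pads) lies 19 mm behind it; z points along the fingers, y is the line along which they close (so a half turn about z gives the same grasp; the last joint's range is limited). The gripper opens to 87 mm and grips with 3 to 60 N. Pads are 19 mm wide; open, the fingers measure 117 mm over their backs; the gripper's body (75 mm by 190 mm) begins 51 mm behind the grasp point.
Start: joints at [-81.217, 30.224, 82.088, -0, 67.689, -10.227], TCP at [0.204, -0.591, 0.223] pointing down, gripper open.
Joint ranges: [-176.69, 176.69], [-43.24, 126.21], [12.49, 139.97], [-82, 262], [0, 151.66], [-163.58, 163.58]. Speed limits (degrees/s): [159.86, 159.86, 180, 180, 180, 180].

### API

Orientations are given as a 3x3 rotation matrix whose columns are the frame's x, y, z axes.
In Python, from rig import * gives the robot as it stands.
- The arm moves only by the tool jog_arm, never from a script. Its arguments are lists of equal length, an entry for each row: "delta_pos": the shift along the world's x, y, z in cm, a list of three; "turn": the turn about the world's z in degrees; "grip": the closure, from 0 (fully open) to 1 (shut). In form: {"delta_pos": [[x, y, z], ...], "turn": [turn, ...], "grip": [grip, ...]}. A call has 1 to 12 rows; each row is the pose to reach, as a shift and turn from the pose commanded when the call began; what a row does not reach only later rows make up. A row lasts 1/8 s, in which the tool goes at most 62.5 mm and 10.7 degrees, less where a joint would pass 70% of its speed; a pose out of reach is approached as far as the arm can. A call with a gripper value outside its range is refused whole. The fingers move at their own pace and stop on an object; the grip force is fixed at half the most. Time passes only in rows, so rows that repeat a pose let the fingers close. It gives the time, the measured TCP pose, the force, the opening and the grip force at its end, in the units of the state.
- read_state(): the state, without advancing time (a new reading comes with each control period).
- capture(name): name is "scene" or "top" or "wrist"; returns a dict with "color" (420x560x3 uint8, blue, green, red), "fovy" (degrees; the focal length in pixels is half the picture's height over the tangent of half this angle, whatever the lens; pixels are square), "cx", "cy" (the principal point, pixels), "camera_from_world" (4x4, takes a point from world to camera coordinates). Camera axes: x right, y up, looking along -z (the intrinsics and any distortion apply to the point x, -y, -z); pixel columns grow to the right and rows downward; lengths in m; the calibration is good to about 2 mm. A picture is of the moment at which its call begins. There is no depth.
- hand_in(): hands the job in; it is judged then, once.
The state is a dict: "time_s": time; "joint_positions": joint angles; "qvel": joint speeds; "tau": joint torques, N m; "position": TCP position; "tcp_rot": TCP orientation; "force": force on the tool from outside, world axes, zero at the start; "moment": the same for the moment, N m; "opening": opening from 0.0 (shut) to 1.0 (fully open); "grasp_force": force on a finger pad.
Only numpy, scipy, OpenCV 4.12 (cv2) and the standard library are available. Lean on these libraries where they do the work, as an engineer would, in place of code of your own. Each camera call takes 0.05 s, during which the arm holds its last target. There are 200 camera calls.

## Working session

There is one attempt and no reset: what is moved stays moved. The work goes in short steps, Python scripts to look and compute and a tool call to move; the robot and the scene stay as the last step left them, time stands still between calls to the robot, and variables do not carry over. Pictures are saved under pics/ and viewed, at most 10 in all, crops included, and the job is handed in when it is done.

Besides the shell and the picture viewer there is one more tool, called as name(argument=value, ...), one argument or row to a line, values as JSON. jog_arm: Moves the arm, as the interface text tells. Its arguments: {"type":"object","properties":{"delta_pos":{"type":"array"},"turn":{"type":"array"},"grip":{"type":"array"}},"required":["delta_pos","turn","grip"]}

```bash
mkdir -p pics; cat > h.py <<'E'
import numpy as np, cv2
from rig import *
def snap(n,f):
    c=capture(n); cv2.imwrite('pics/'+f+'.png',c['color']); 
    np.savez('pics/'+f+'.npz',**{k:c[k] for k in c}); return c
def ld(f): return dict(np.load('pics/'+f+'.npz',allow_pickle=True))
def ray(c,u,v):
    f=c['color'].shape[0]/2/np.tan(np.radians(float(c['fovy']))/2)
    d=np.array([(u-c['cx'])/f,-(v-c['cy'])/f,-1.]); T=c['camera_from_world']
    return -T[:3,:3].T@T[:3,3], T[:3,:3].T@d
def onz(c,u,v,z):
    o,d=ray(c,u,v); return o+d*(z-o[2])/d[2]
def proj(c,p):
    f=c['color'].shape[0]/2/np.tan(np.radians(float(c['fovy']))/2)
    q=c['camera_from_world']@np.r_[p,1]; return np.array([c['cx']-f*q[0]/q[2], c['cy']+f*q[1]/q[2]])
E
python3 - <<'E'
from h import *
for n in('scene','top','wrist'):
    c=snap(n,n+'0'); print(n,[k for k in c],c['fovy'],c['cx'],c['cy'],ray(c,280,210))
s=read_state();print(s)
a=cv2.imread('pics/scene0.png');b=cv2.imread('pics/top0.png')
cv2.imwrite('pics/topbig.png',cv2.resize(b,(800,600)))
E
```

```text
scene ['color', 'fovy', 'cx', 'cy', 'camera_from_world'] 51.85515874665323 285.2744030598613 203.05869497158716 (array([ 0.98314985, -0.40021285,  1.05742078]), array([-0.42058207,  0.32546062, -0.84710887]))
top ['color', 'fovy', 'cx', 'cy', 'camera_from_world'] 56.21199742477325 276.6188954478872 213.62832084366065 (array([0.406822  , 0.01419336, 1.33031274]), array([ 0.06741549, -0.00918463, -0.99776244]))
wrist ['color', 'fovy', 'cx', 'cy', 'camera_from_world'] 58.5295998034289 281.911150497304 211.0555563572341 (array([ 0.27517783, -0.56589338,  0.38457504]), array([-0.25934823, -0.0819367 , -0.9623195 ]))
{'time_s': 0.15, 'joint_positions': array([-8.12171789e+01,  3.02674418e+01,  8.21374182e+01, -6.66415361e-04,
        6.76904993e+01, -1.02288152e+01]), 'qvel': array([ 0.04468066, -0.02376797, -0.267408  , -0.06000414,  0.03077609,
       -0.05218553]), 'tau': array([ 7.52679516e-04, -4.40431881e+01, -1.76842654e+01,  6.33453950e-02,
        5.52398013e-02, -1.02076253e-04]), 'position': array([ 0.20352417, -0.59035463,  0.2218005 ]), 'tcp_rot': array([[ 9.45451032e-01,  3.25764141e-01, -2.64760438e-04],
       [ 3.25764124e-01, -9.45449647e-01,  1.64317355e-03],
       [ 2.84969358e-04, -1.63978958e-03, -9.99998615e-01]]), 'force': array([ 0.24430466, -0.12295241, -0.09068013]), 'moment': array([ 0.00049894, -0.02904591,  0.0079687 ]), 'grasp_force': 0.0, 'opening': 1.0007422930400554}
```

View pics/topbig.png

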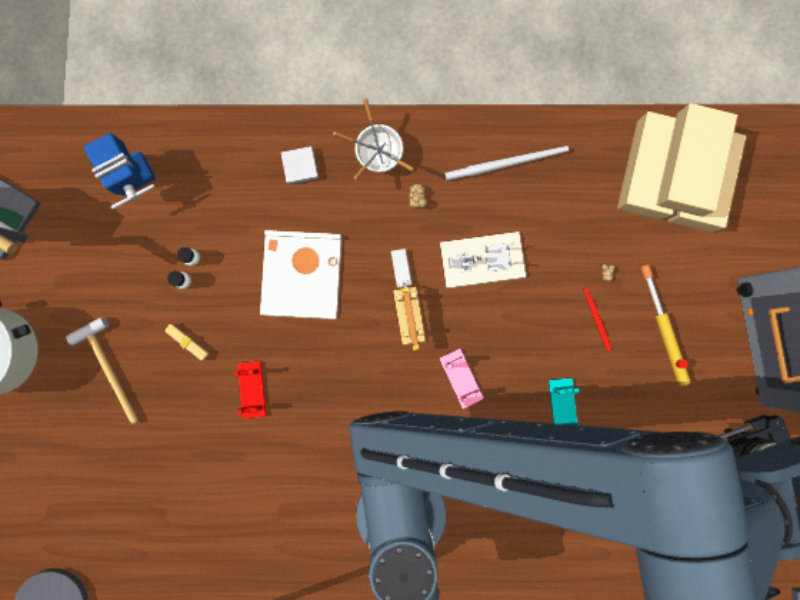

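View pics/scene0.png

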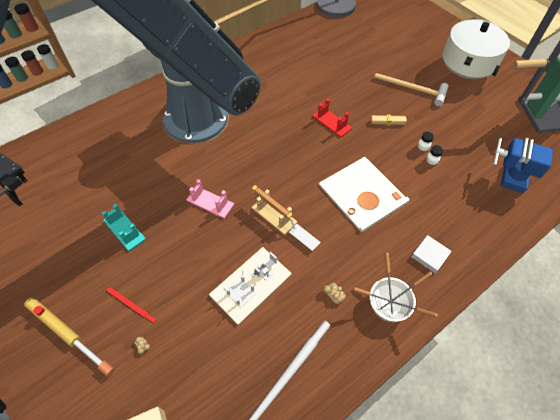

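Top view (800-scale): wooden rest with the spatula at (409,316). The same shape also shows in red (251,388), pink (461,378) and teal (564,400). The wooden one fits, since it is wood-coloured and holds the spatula. Board at (300,275) with dish at (306,260); trivet at (483,260).

```bash
python3 - <<'E'
from h import *
c=ld('top0'); k=.7
for n,u,v,z in [('blade end',401,250,.017),('blade base',405,285,.017),('handle front',404,290,.071),('handle back',416,347,.071),('dish',306,260,.014),('board TL',264,231,.012),('board TR',341,234,.012),('board BR',338,319,.012),('board BL',261,315,.012),('trivet shelf c',483,260,.012),('sh TL',441,243,.012),('sh TR',520,233,.012),('sh BR',526,276,.012),('sh BL',446,287,.012)]:
    print(n,onz(c,u*k,v*k,z).round(4))
t=c['color'][150:250,170:380]
cv2.imwrite('pics/crop1.png',cv2.resize(t,(800,381),interpolation=cv2.INTER_CUBIC))
E
```

```text
blade end [ 6.136e-01 -5.000e-04  1.700e-02]
blade base [ 0.5308 -0.0097  0.017 ]
handle front [ 0.5144 -0.0064  0.071 ]
handle back [ 0.3865 -0.0329  0.071 ]
dish [0.5907 0.2235 0.014 ]
board TL [0.6603 0.3239 0.012 ]
board TR [0.6528 0.1414 0.012 ]
board BR [0.4514 0.1477 0.012 ]
board BL [0.4612 0.3286 0.012 ]
trivet shelf c [ 0.5903 -0.1942  0.012 ]
sh TL [ 0.6309 -0.0953  0.012 ]
sh TR [ 0.6545 -0.2826  0.012 ]
sh BR [ 0.5521 -0.2952  0.012 ]
sh BL [ 0.5264 -0.1064  0.012 ]
```

View pics/crop1.png

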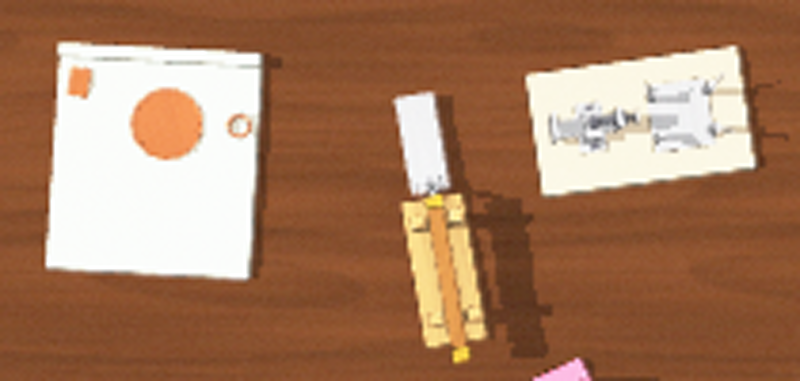

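The crop confirms the wooden rest with the spatula at crop (445,275), while the pink one at (555,375) is empty. Moving to look from close by.

jog_arm(
  delta_pos=[
    [29,44,3],
    [29,44,3],
    [29,44,3],
    [29,44,3],
    [29,44,3],
    [29,44,3],
    [29,44,3],
    [29,44,3],
    [29,44,3],
    [29,44,3],
    [29,44,3],
    [29,44,3],
  ],
  turn=[-14,-14,-14,-14,-14,-14,-14,-14,-14,-14,-14,-14],
  grip=[0,0,0,0,0,0,0,0,0,0,0,0],
)

```text
time_s: 1.65
position: [0.493, -0.1519, 0.2524]
tcp_rot: [[0.996, 0.086, -0.0], [0.086, -0.996, -0.0], [-0.0, -0.0, -1.0]]
force: [0.2, 0.4, -0.3]
opening: 0.999
grasp_force: 0.0
```

```bash
python3 - <<'E'
from h import *
c=snap('wrist','w1');s=read_state();print(s['position'],s['time_s'],s['force'],ray(c,280,210))
cv2.imwrite('pics/w1b.png',cv2.resize(c['color'],(800,600),interpolation=cv2.INTER_CUBIC))
E
```

```text
[ 0.49304947 -0.15193019  0.25240138] 1.7 [ 0.02444229 -0.28404844 -0.03530329] (array([ 0.56854133, -0.14541163,  0.41519442]), array([-0.27227007, -0.01792309, -0.96207157]))
```

View pics/w1b.png

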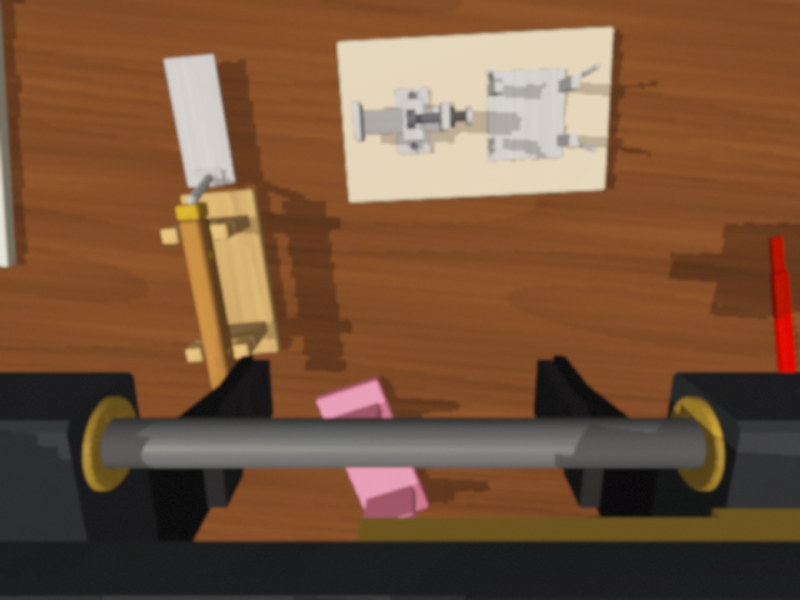

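jog_arm(
  delta_pos=[
    [0,26,0],
    [0,26,0],
    [0,26,0],
    [0,26,0],
    [0,26,0],
    [0,26,0],
    [0,26,0],
    [0,26,0],
  ],
  turn=[0,0,0,0,0,0,0,0],
  grip=[0,0,0,0,0,0,0,0],
)

```text
time_s: 2.7
position: [0.4939, 0.1075, 0.2525]
tcp_rot: [[0.996, 0.085, -0.0], [0.085, -0.996, -0.0], [-0.0, 0.0, -1.0]]
force: [-0.3, -0.2, 0.1]
opening: 1.001
grasp_force: 0.0
```

```bash
python3 - <<'E'
from h import *
c=snap('wrist','w2');s=read_state();print(s['position'],s['time_s'],s['force'],ray(c,280,210))
cv2.imwrite('pics/w2b.png',cv2.resize(c['color'],(800,600),interpolation=cv2.INTER_CUBIC))
E
```

```text
[0.49387505 0.10765115 0.25253144] 2.75 [-0.1459083   0.84447958 -0.42247467] (array([0.56938762, 0.1139236 , 0.41538322]), array([-0.2717863 , -0.01792743, -0.96220827]))
```

View pics/w2b.png

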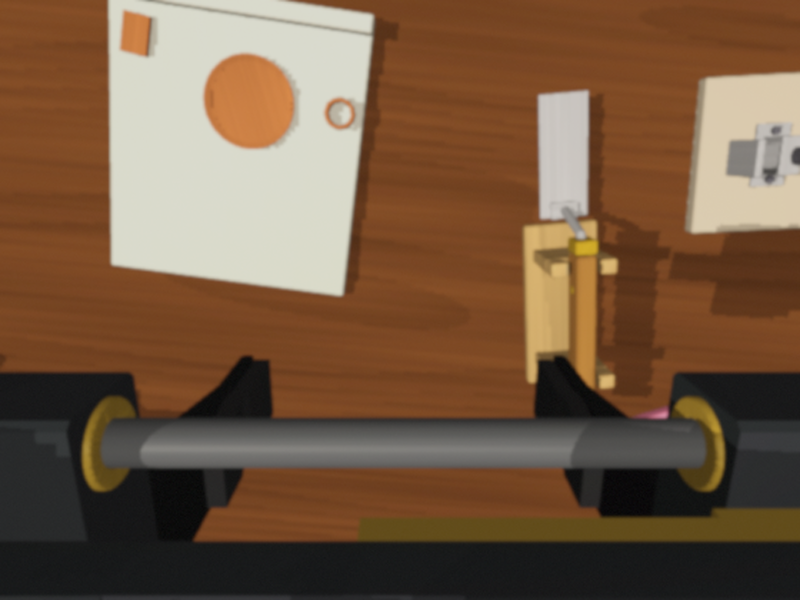

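w1 (wrist): blade tip (190,57), heel (211,185), front cap (190,210); trivet shelf corners (337,42),(612,27),(607,190),(349,202), keeper tab near (359,121), arms plate corners (488,72),(565,68). w2: dish (250,101), board corners (111,265),(343,296),(373,15), blade tip (563,93).

```bash
python3 - <<'E'
from h import *
k=.7
for f,L in [('w1',[('tipL',165,59,.0166),('tipR',214,55,.0166),('heelL',187,187,.0166),('heelR',235,182,.0166),('capL',178,206,.071),('capR',202,206,.071),('shTL',337,42,.012),('shTR',612,27,.012),('shBR',607,190,.012),('shBL',349,202,.012),
 ('armTL',488,72,.046),('armTR',563,69,.046),('armBR',563,157,.046),('armBL',489,160,.046),('tabT',357,101,.06),('tabB',361,139,.06),('tabTin',363,101,.06),('pad',468,116,.05),('tipw1',598,67,.060),('tipw2',603,152,.060)]),
 ('w2',[('tipL',539,95,.0166),('tipR',588,91,.0166),('heelL',540,218,.0166),('heelR',588,216,.0166),('capL',571,240,.071),('capR',597,240,.071),('bBL',111,265,.01),('bBR',343,296,.01),('bTR',373,15,.018),('ledgeR',371,35,.01),('ledgeL',143,0,.01),('shBL',690,232,.012)])]:
    c=ld(f)
    for n,u,v,z in L: print(f,n,(onz(c,u*k,v*k,z)*1000).round(1)[:2])
for f,z in (('w2',.014),('top0',.014)):
    c=ld(f);h=cv2.cvtColor(c['color'],cv2.COLOR_BGR2HSV)
    m=cv2.inRange(h,(3,110,120),(18,255,255))
    cs=cv2.findContours(m,cv2.RETR_EXTERNAL,cv2.CHAIN_APPROX_NONE)[0]
    for q in cs:
        a=cv2.contourArea(q); b=cv2.boundingRect(q)
        if a>150 and len(q)>5:
            e=cv2.fitEllipse(q); 
            P=np.array([onz(c,*p,z)[:2] for p in q[:,0]+0.0]); 
            print(f,a,b,(onz(c,*e[0],z)*1000).round(1), cv2.minEnclosingCircle((P*1000).astype(np.float32)))
E
```

```text
w1 tipL [613.2  22. ]
w1 tipR [618.5 -11.5]
w1 heelL [527.9   9.2]
w1 heelR [534.5 -25.7]
w1 capL [521.1  -5.9]
w1 capR [522.4 -21.1]
w1 shTL [634.6 -94.3]
w1 shTR [ 659.9 -281. ]
w1 shBR [ 551.7 -298.3]
w1 shBL [ 526.7 -108.8]
w1 armTL [ 619.7 -195.6]
w1 armTR [ 625.5 -243.1]
w1 armBR [ 571.9 -252.1]
w1 armBL [ 565.8 -203.3]
w1 tabT [ 594.2 -114.5]
w1 tabB [ 571.8 -118.5]
w1 tabTin [ 594.5 -118.3]
w1 pad [ 591.9 -185.6]
w1 tipw1 [ 626.3 -260.6]
w1 tipw2 [ 577.  -273.1]
w2 tipL [613.1  22.1]
w2 tipR [618.5 -11.5]
w2 heelL [528.5   8.2]
w2 heelR [532.9 -27. ]
w2 capL [5.217e+02 5.000e-01]
w2 capR [523.1 -16.3]
w2 bBL [464.1 331.1]
w2 bBR [454.4 151.2]
w2 bTR [653.3 140.9]
w2 ledgeR [642.4 142. ]
w2 ledgeL [651.  297.6]
w2 shBL [ 527.1 -107.5]
w2 158.0 (140, 371, 65, 6) [227.3 245.8  14. ] ((226.09375, 225.406005859375), 40.70870590209961)
w2 1324.0 (143, 355, 140, 22) [247.5 172.7  14. ] ((247.64340209960938, 174.88906860351562), 88.15768432617188)
w2 404.0 (252, 351, 153, 10) [269.8  39.9  14. ] ((272.3807373046875, 30.53282928466797), 95.6132583618164)
w2 780.0 (96, 264, 53, 23) [36
[... 1274 characters left out ...]
6651611328)
top0 465.5 (207, 402, 57, 18) [-165.1  113.2   14. ] ((-185.61761474609375, 150.06297302246094), 91.11141967773438)
top0 362.5 (539, 391, 21, 29) [-142.2 -877.5   14. ] ((-143.17140197753906, -873.99072265625), 56.240814208984375)
top0 5060.0 (306, 371, 145, 49) [-124.9 -326.3   14. ] ((-142.07427978515625, -315.6205139160156), 238.36439514160156)
top0 318.0 (440, 293, 80, 11) [ 202.1 -705.4   14. ] ((207.35214233398438, -658.3656005859375), 131.4156951904297)
top0 233.5 (538, 215, 22, 53) [ 392.8 -902.    14. ] ((390.6977844238281, -896.29052734375), 88.58415222167969)
top0 122935.0 (0, 69, 560, 351) [508.4  89.4  14. ] ((426.57733154296875, 2.1895482540130615), 1097.8662109375)
```

Both wrist views agree within 1 mm. The tip-to-origin line gives the spatula origin at (463,-20) mm, yaw 9.3°, and the 86 mm blade and 34 mm width check out. Grasping it.

jog_arm(
  delta_pos=[
    [-3.1,-12.9,-5],
    [-3.1,-12.9,-10],
    [-3.1,-12.9,-12],
    [-3.1,-12.9,-14],
    [-3.1,-12.9,-14],
    [-3.1,-12.9,-18],
    [-3.1,-12.9,-21.2],
    [-3.1,-12.9,-21.2],
    [-3.1,-12.9,-21.2],
  ],
  turn=[4.3,4.3,4.3,4.3,4.3,4.3,4.3,4.3,4.3],
  grip=[0.5,0.5,0.5,0.5,0.5,0.5,0.5,0.5,0.5],
)

```text
time_s: 3.88
position: [0.4638, -0.0201, 0.0419]
tcp_rot: [[0.987, 0.162, 0.003], [0.162, -0.987, -0.001], [0.002, 0.001, -1.0]]
force: [0.2, -0.1, 0.7]
opening: 0.5
grasp_force: 0.0
```

```bash
python3 - <<'E'
from h import *
s=read_state();print(s['position'],s['time_s'],s['force'],s['opening'])
c=snap('wrist','w3')
cv2.imwrite('pics/w3b.png',cv2.resize(c['color'],(640,480),interpolation=cv2.INTER_CUBIC))
E
```

```text
[ 0.46379531 -0.02007556  0.04186318] 3.875 [ 0.21411363 -0.11428982  0.74912538] 0.500287373113973
```

View pics/w3b.png

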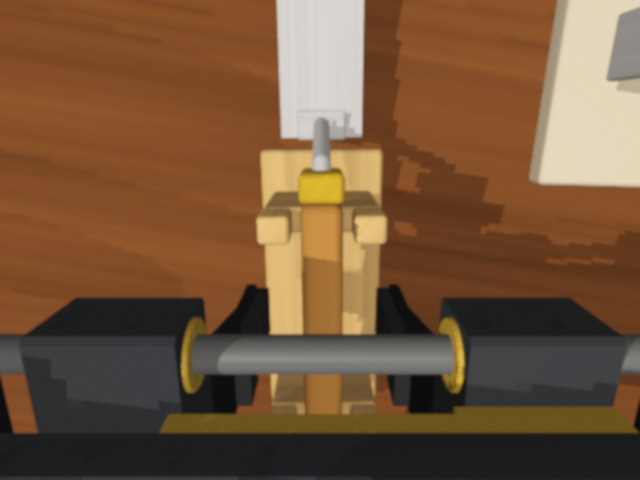

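w3 shows the handle (322,300) centred between the fingers (255..390), the blade in line and the notches clear. Closing the gripper.

jog_arm(
  delta_pos=[
    [0,0,0],
    [0,0,0],
    [0,0,0],
    [0,0,0],
    [0,0,0],
    [0,0,1],
    [0,0,3],
    [0,0,5],
    [0,0,5],
  ],
  turn=[0,0,0,0,0,0,0,0,0],
  grip=[1,1,1,1,1,1,1,1,1],
)

```text
time_s: 5.05
position: [0.4635, -0.02, 0.0918]
tcp_rot: [[0.987, 0.162, 0.003], [0.162, -0.987, -0.001], [0.003, 0.001, -1.0]]
force: [0.1, -0.4, -1.3]
opening: 0.16
grasp_force: 30.0
```

```bash
python3 - <<'E'
from h import *
s=read_state();print(s['position'],s['time_s'],s['force'],s['moment'],s['opening'],s['grasp_force'])
c=snap('scene','s4');d=snap('wrist','w4')
cv2.imwrite('pics/s4b.png',np.hstack([cv2.resize(c['color'][150:270,220:360],(560,480)),d['color'][:240,200:440].repeat(2,0)[:, :]]))
E
```

```text
[ 0.46346245 -0.02004444  0.09175536] 5.05 [ 0.07128868 -0.35549519 -1.26048722] [-0.01097869 -0.01862663 -0.00971417] 0.15981635800207225 29.990186328068376
```

View pics/s4b.png

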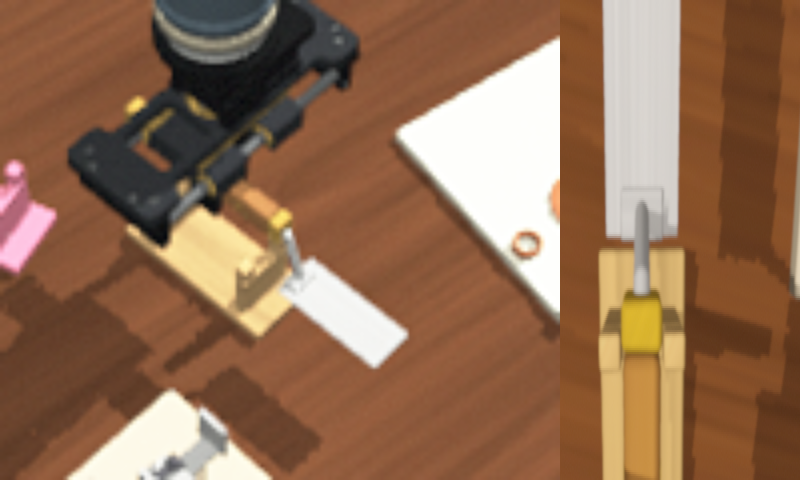

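The spatula is held level, its heel at the same pixel row as before the lift. Going to the board behind the dish, along the board's x (yaw -3°).

jog_arm(
  delta_pos=[
    [-6.9,25.5,0],
    [-6.9,25.5,0],
    [-6.9,25.5,0],
    [-6.9,25.5,0],
    [-6.9,25.5,0],
    [-6.9,25.5,0],
    [-6.9,25.5,-2.5],
    [-6.9,25.5,-4.5],
    [-6.9,25.5,-4.8],
    [-6.9,25.5,-4.8],
    [-6.9,25.5,-4.8],
  ],
  turn=[-12.4,-12.4,-12.4,-12.4,-12.4,-12.4,-12.4,-12.4,-12.4,-12.4,-12.4],
  grip=[1,1,1,1,1,1,1,1,1,1,1],
)

```text
time_s: 6.52
position: [0.3942, 0.2349, 0.0431]
tcp_rot: [[0.999, -0.055, 0.001], [-0.055, -0.999, 0.0], [0.001, -0.0, -1.0]]
force: [-0.4, -0.4, -1.1]
opening: 0.156
grasp_force: 30.0
```

```bash
cat > st.py <<'E'
from h import *
s=read_state();print(s['time_s'],(s['position']*1000).round(2),np.degrees(np.arctan2(s['tcp_rot'][1,0],s['tcp_rot'][0,0])).round(2),'F',s['force'].round(2),'M',s['moment'].round(3),s['opening'].round(3),s['grasp_force'])
E
python3 st.py; python3 - <<'E'
from h import *
c=snap('wrist','w5'); d=snap('scene','s5')
cv2.imwrite('pics/w5b.png',np.hstack([c['color'][:,60:460],cv2.resize(d['color'][130:250,300:420],(400,420))]))
E
```

```text
Traceback (most recent call last):
  File "st.py", line 2, in <module>
    s=read_state();print(s['time_s'],(s['position']*1000).round(2),np.degrees(np.arctan2(s['tcp_rot'][1,0],s['tcp_rot'][0,0])).round(2),'F',s['force'].round(2),'M',s['moment'].round(3),s['opening'].round(3),s['grasp_force'])
                                                                                                                                                                                         ^^^^^^^^^^^^^^^^^^
AttributeError: 'float' object has no attribute 'round'
```

View pics/w5b.png

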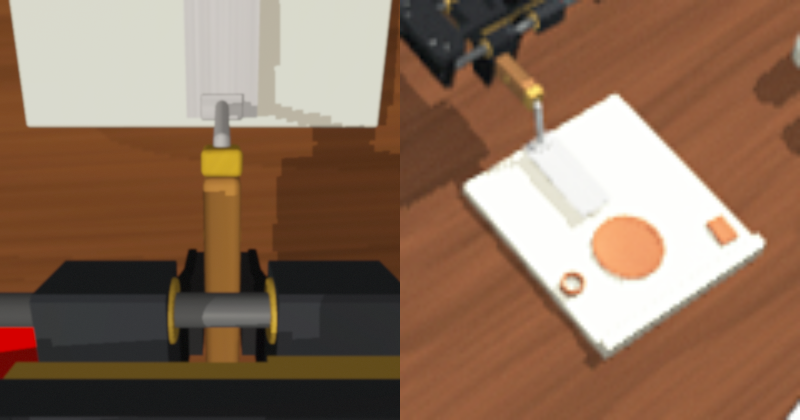

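```bash
cat > st.py <<'E'
from h import *
import sys
F=[];M=[]
for i in range(int(sys.argv[1]) if len(sys.argv)>1 else 1):
    if i: capture('wrist')
    s=read_state();F.append(s['force']);M.append(s['moment'])
print(round(s['time_s'],2),(s['position']*1000).round(2),np.degrees(np.arctan2(s['tcp_rot'][1,0],s['tcp_rot'][0,0])).round(2),'F',np.mean(F,0).round(2),'M',np.mean(M,0).round(3),round(s['opening'],3),s['grasp_force'])
E
python3 st.py 4
```

```text
6.78 [393.85 235.21  42.97] -3.09 F [ 0.31  0.07 -1.36] M [ 0.048  0.005 -0.004] 0.158 29.989993991330266
```

jog_arm(
  delta_pos=[
    [0,0,-0.2],
    [0,0,-0.3],
    [0,0,-0.4],
    [0,0,-0.4],
  ],
  turn=[0,0,0,0],
  grip=[1,1,1,1],
)

```text
time_s: 7.28
position: [0.3935, 0.2351, 0.0384]
tcp_rot: [[0.999, -0.054, -0.0], [-0.054, -0.999, -0.0], [-0.0, 0.0, -1.0]]
force: [-0.2, 0.2, -2.6]
opening: 0.159
grasp_force: 30.0
```

```bash
python3 st.py 4
```

```text
7.42 [393.63 235.13  38.53] -3.09 F [-0.02  0.01 -2.17] M [ 0.015  0.038 -0.008] 0.159 29.990180041640997
```

jog_arm(
  delta_pos=[
    [0,0,-0.05],
    [0,0,-0.1],
    [0,0,-0.1],
  ],
  turn=[0,0,0],
  grip=[1,1,1],
)

```text
time_s: 7.8
position: [0.3936, 0.2351, 0.0375]
tcp_rot: [[0.999, -0.054, -0.0], [-0.054, -0.999, 0.0], [-0.0, 0.0, -1.0]]
force: [-0.3, -0.3, -1.8]
opening: 0.156
grasp_force: 30.0
```

```bash
python3 st.py 4
```

```text
7.95 [393.63 235.11  37.56] -3.09 F [ 0.24 -0.36 -1.91] M [ 0.022  0.016 -0.01 ] 0.155 29.99017797410488
```

jog_arm(
  delta_pos=[
    [0,0,-0.05],
    [0,0,-0.05],
  ],
  turn=[0,0],
  grip=[1,1],
)

```text
time_s: 8.2
position: [0.3935, 0.2351, 0.037]
tcp_rot: [[0.999, -0.054, -0.0], [-0.054, -0.999, -0.0], [-0.0, 0.0, -1.0]]
force: [-0.6, -0.1, -2.0]
opening: 0.159
grasp_force: 30.0
```

```bash
python3 st.py 4
```

```text
8.35 [393.62 235.11  37.04] -3.09 F [-0.01  0.13 -1.97] M [0.036 0.027 0.005] 0.16 29.989969851449132
```

jog_arm(
  delta_pos=[
    [0,0,-0.05],
    [0,0,-0.05],
  ],
  turn=[0,0],
  grip=[1,1],
)

```text
time_s: 8.6
position: [0.3936, 0.2351, 0.0365]
tcp_rot: [[0.999, -0.054, -0.0], [-0.054, -0.999, -0.0], [-0.0, 0.0, -1.0]]
force: [0.1, 0.2, -1.8]
opening: 0.152
grasp_force: 30.0
```

```bash
python3 st.py 4
```

```text
8.75 [393.61 235.12  36.54] -3.09 F [-0.1   0.12 -2.  ] M [ 0.022  0.018 -0.013] 0.16 29.99004514887929
```

jog_arm(
  delta_pos=[
    [0,0,-0.05],
    [0,0,-0.05],
  ],
  turn=[0,0],
  grip=[1,1],
)

```text
time_s: 9.0
position: [0.3936, 0.2351, 0.036]
tcp_rot: [[0.999, -0.054, -0.0], [-0.054, -0.999, -0.0], [-0.0, 0.0, -1.0]]
force: [0.0, -0.6, -1.8]
opening: 0.154
grasp_force: 30.0
```

```bash
python3 st.py 4
```

```text
9.15 [393.62 235.13  36.05] -3.09 F [ 0.1   0.06 -1.82] M [0.044 0.024 0.008] 0.16 29.990189038217068
```

jog_arm(
  delta_pos=[
    [0,0,-0.05],
    [0,0,-0.05],
  ],
  turn=[0,0],
  grip=[1,1],
)

```text
time_s: 9.4
position: [0.3936, 0.2351, 0.0355]
tcp_rot: [[0.999, -0.054, -0.0], [-0.054, -0.999, -0.0], [-0.0, 0.0, -1.0]]
force: [0.1, 0.1, -2.8]
opening: 0.158
grasp_force: 30.0
```

```bash
python3 st.py 4
```

```text
9.55 [393.61 235.13  35.55] -3.09 F [ 0.1   0.04 -2.7 ] M [ 0.016  0.016 -0.002] 0.158 29.99014388769865
```

jog_arm(
  delta_pos=[
    [0,0,-0.04],
    [0,0,-0.04],
  ],
  turn=[0,0],
  grip=[1,1],
)

```text
time_s: 9.8
position: [0.3936, 0.2351, 0.0351]
tcp_rot: [[0.999, -0.054, -0.0], [-0.054, -0.999, -0.0], [-0.0, 0.0, -1.0]]
force: [1.0, 0.5, -2.9]
opening: 0.154
grasp_force: 30.0
```

```bash
python3 st.py 4
```

```text
9.95 [393.62 235.15  35.15] -3.09 F [ 0.19  0.22 -2.21] M [0.024 0.029 0.002] 0.161 29.990139417350292
```

jog_arm(
  delta_pos=[
    [0,0,-0.04],
    [0,0,-0.04],
  ],
  turn=[0,0],
  grip=[1,1],
)

```text
time_s: 10.2
position: [0.3936, 0.2351, 0.0348]
tcp_rot: [[0.999, -0.054, 0.0], [-0.054, -0.999, 0.0], [0.0, -0.0, -1.0]]
force: [0.1, 0.2, -0.5]
opening: 0.157
grasp_force: 30.0
```

```bash
python3 st.py 4
```

```text
10.35 [393.6  235.12  34.78] -3.09 F [ 0.02  0.08 -1.14] M [-0.006  0.004  0.006] 0.16 29.99009734019637
```

Board contact found at TCP z 34.8 mm with about 1 N on it, so the top is near 8 mm as described. Sliding in along board x.

jog_arm(
  delta_pos=[
    [0.5,-0.03,0],
    [1.0,-0.05,0],
    [1.5,-0.08,0],
    [2.0,-0.11,0],
    [2.4,-0.13,0],
    [2.8,-0.15,0],
    [3.2,-0.17,0],
    [3.6,-0.19,0],
    [4.0,-0.22,0],
    [4.0,-0.22,0],
  ],
  turn=[0,0,0,0,0,0,0,0,0,0],
  grip=[1,1,1,1,1,1,1,1,1,1],
)

```text
time_s: 11.6
position: [0.4344, 0.233, 0.0348]
tcp_rot: [[0.999, -0.054, 0.001], [-0.054, -0.999, 0.0], [0.001, -0.0, -1.0]]
force: [0.5, -0.1, -1.5]
opening: 0.159
grasp_force: 30.0
```

```bash
python3 st.py 3; python3 - <<'E'
from h import *
c=snap('scene','s6');h=cv2.cvtColor(c['color'],cv2.COLOR_BGR2HSV)
m=cv2.inRange(h,(3,110,120),(18,255,255)); m[:,:340]=0;m[:150]=0;m[230:]=0;m[:,420:]=0
for f in('scene0','s5','s6'):
    h=cv2.cvtColor(ld(f)['color'],cv2.COLOR_BGR2HSV);m=cv2.inRange(h,(3,110,120),(18,255,255))
    for q in cv2.findContours(m,cv2.RETR_EXTERNAL,cv2.CHAIN_APPROX_NONE)[0]:
        x,y,w,hh=cv2.boundingRect(q)
        if 335<x<410 and 165<y<230 and w<40 and w>4: print(f,(x,y,w,hh),(onz(ld(f),*cv2.fitEllipse(q)[0],.0125)*1000).round(1)[:2])
E
```

```text
11.7 [434.02 232.95  34.73] -3.1 F [ 0.4   0.19 -1.47] M [ 0.008 -0.095  0.008] 0.159 29.98998088762164
s5 (348, 208, 7, 6) [589.4 161.7]
s5 (392, 192, 9, 8) [631.3 302.5]
s5 (358, 192, 21, 17) [592.7 225.4]
s6 (348, 208, 7, 6) [589.4 161.7]
s6 (361, 195, 22, 18) [607.6 224.9]
s6 (392, 192, 9, 8) [631.3 302.5]
```

jog_arm(
  delta_pos=[
    [0.3,-0.02,0],
    [0.6,-0.03,0],
    [0.9,-0.05,0],
    [1.2,-0.06,0],
    [1.5,-0.08,0],
    [1.5,-0.08,0],
  ],
  turn=[0,0,0,0,0,0],
  grip=[1,1,1,1,1,1],
)

```text
time_s: 12.5
position: [0.4494, 0.2322, 0.0348]
tcp_rot: [[0.999, -0.054, 0.001], [-0.054, -0.999, 0.0], [0.001, -0.0, -1.0]]
force: [0.5, 1.0, -0.6]
opening: 0.159
grasp_force: 30.0
```

```bash
cat > dish.py <<'E'
from h import *
import sys
c=capture('scene');z=float(sys.argv[1])
h=cv2.cvtColor(c['color'],cv2.COLOR_BGR2HSV);m=cv2.inRange(h,(3,110,120),(18,255,255))
for q in cv2.findContours(m,cv2.RETR_EXTERNAL,cv2.CHAIN_APPROX_NONE)[0]:
    if len(q)<6: continue
    x,y,w,hh=cv2.boundingRect(q);p=(onz(c,*cv2.fitEllipse(q)[0],z)*1000).round(1)[:2]
    if 5<w<50 and p[0]>480 and abs(p[1])<330: print((x,y,w,hh),p)
E
python3 st.py 3;python3 dish.py .0125
```

```text
12.6 [449.2  232.17  34.76] -3.09 F [ 0.72  0.63 -0.95] M [-0.001 -0.102 -0.019] 0.157 29.990332704037428
(348, 208, 7, 6) [589.4 161.7]
(363, 196, 21, 19) [614.7 224.9]
(392, 192, 9, 8) [631.3 302.5]
```

jog_arm(
  delta_pos=[
    [0.3,-0.02,0],
    [0.6,-0.03,0],
    [0.9,-0.05,0],
    [1.2,-0.06,0],
    [1.2,-0.06,0],
  ],
  turn=[0,0,0,0,0],
  grip=[1,1,1,1,1],
)

```text
time_s: 13.28
position: [0.4613, 0.2315, 0.0348]
tcp_rot: [[0.999, -0.054, 0.001], [-0.054, -0.999, 0.0], [0.001, -0.0, -1.0]]
force: [0.6, -0.9, -1.7]
opening: 0.156
grasp_force: 30.0
```

```bash
python3 st.py 3;python3 dish.py .0125
```

```text
13.38 [461.28 231.57  34.76] -3.09 F [ 0.63 -0.63 -0.91] M [ 0.028 -0.081 -0.045] 0.158 29.99070782214403
(348, 208, 7, 6) [589.4 161.7]
(363, 196, 21, 19) [614.5 225.5]
(392, 192, 9, 8) [631.3 302.5]
```

jog_arm(
  delta_pos=[
    [0.3,-0.02,0],
    [0.6,-0.03,0],
    [0.9,-0.05,0],
    [1.2,-0.06,0],
    [1.5,-0.08,0],
    [1.8,-0.1,0],
    [2.0,-0.11,0],
    [2.0,-0.11,0],
  ],
  turn=[0,0,0,0,0,0,0,0],
  grip=[1,1,1,1,1,1,1,1],
)

```text
time_s: 14.42
position: [0.4813, 0.2304, 0.0348]
tcp_rot: [[0.999, -0.054, 0.001], [-0.054, -0.999, 0.0], [0.001, -0.0, -1.0]]
force: [-0.4, -0.6, -1.2]
opening: 0.158
grasp_force: 30.0
```

```bash
python3 st.py 3;python3 dish.py .014
```

```text
14.53 [481.17 230.46  34.76] -3.09 F [ 0.3   0.   -0.93] M [-0.013 -0.12  -0.009] 0.158 29.99070349149406
(348, 208, 7, 6) [590.  160.9]
(363, 197, 22, 17) [615.4 225.5]
(392, 192, 9, 8) [631.8 301.5]
(348, 167, 11, 12) [491.8 257.6]
```

jog_arm(
  delta_pos=[
    [0,0,0.1],
    [0,0,0.25],
    [0,0,0.5],
    [0,0,0.8],
    [0,0,1.3],
    [0,0,2],
    [0,0,2.8],
    [0,0,3.6],
    [0,0,4.3],
    [0,0,4.8],
    [0,0,5],
    [0,0,5],
  ],
  turn=[0,0,0,0,0,0,0,0,0,0,0,0],
  grip=[1,1,1,1,1,1,1,1,1,1,1,1],
)

```text
time_s: 16.08
position: [0.4806, 0.2304, 0.0848]
tcp_rot: [[0.999, -0.054, -0.0], [-0.054, -0.999, 0.0], [-0.0, -0.0, -1.0]]
force: [-0.4, 0.4, -3.6]
opening: 0.156
grasp_force: 30.0
```

```bash
python3 st.py 3;python3 dish.py .064; python3 - <<'E'
from h import *
snap('scene','s7');snap('top','t7')
c=ld('s7')['color'][130:250,320:440];d=ld('t7')['color'][130:230,180:300]
cv2.imwrite('pics/s7b.png',np.hstack([cv2.resize(c,(480,480),interpolation=2)[:, :400],cv2.resize(d,(576,480),interpolation=2)[:,:400]]))
E
```

```text
16.18 [480.43 230.36  84.55] -3.09 F [-0.33  0.04 -2.92] M [ 0.037  0.122 -0.009] 0.163 29.990136260166764
(348, 208, 7, 6) [608.8 134.1]
(392, 192, 9, 8) [648.6 267.9]
(366, 187, 22, 18) [614.9 224.5]
```

View pics/s7b.png

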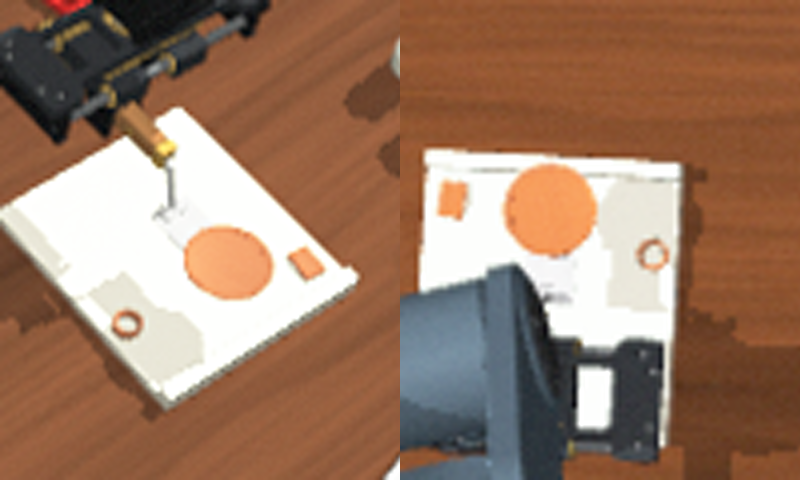

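The dish is riding on the blade, seen clear of the board at right-panel (550,210), and its centre reads (614.9,224.5). For the seat position I'll overlay the predicted trivet geometry on an enlarged crop of w1.

```bash
python3 - <<'E'
from h import *
c=ld('w1');y=np.radians(7.6);O=np.array([596.5,-224,0])/1000
R=np.array([[np.cos(y),-np.sin(y),0],[np.sin(y),np.cos(y),0],[0,0,1]])
x0,y0,s=315,15,5
im=cv2.resize(c['color'][y0:y0+118,x0:x0+130],None,fx=s,fy=s,interpolation=cv2.INTER_CUBIC)
for a in(18,-18):
  for b in(24.5,-24.5):
    for z,col in((46,(0,0,255)),(15,(255,0,0)),(60,(0,200,0))):
      # green: spread tip guess at radius 36 direction
      q=np.array([a,b,z]) if z!=60 else np.array([a,b,0])/np.hypot(a,b)*36+[0,0,60]
      u=(proj(c,O+R@q/1000)-[x0,y0])*s+s/2; cv2.drawMarker(im,tuple(int(i) for i in u),col,cv2.MARKER_CROSS,10,1)
cv2.imwrite('pics/tri.png',im);print(im.shape)
E
```

```text
(590, 650, 3)
```

View pics/tri.png

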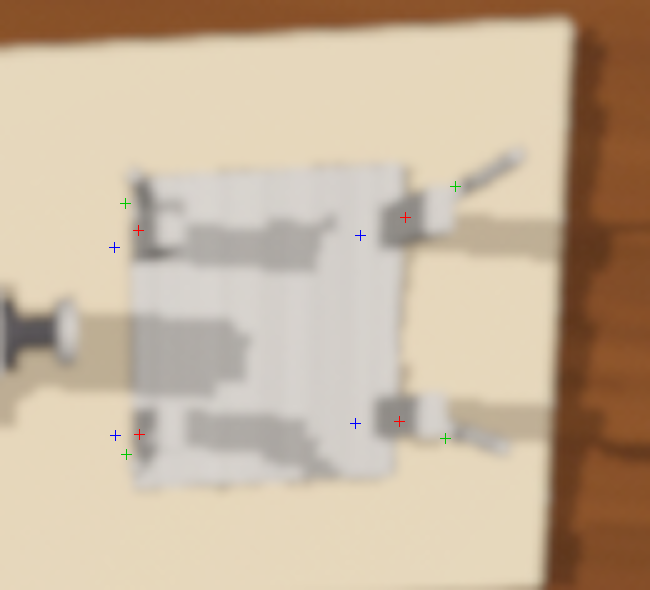

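```bash
python3 - <<'E'
from h import *
c=ld('w1')
P={'fr':(439,212),'nr':(432,415),'fl':(171,224),'nl':(169,422)}
f=lambda p,z:onz(c,p[0]/5+315-.5,p[1]/5+15-.5,z)[:2]*1000
Q={k:f(v,.046) for k,v in P.items()}
for k in Q: print(k,Q[k].round(1))
print('centre',np.mean(list(Q.values()),0))
d=(Q['fl']+Q['nl']-Q['fr']-Q['nr'])/2;e=(Q['fr']+Q['fl']-Q['nr']-Q['nl'])/2
print(np.hypot(*d),np.degrees(np.arctan2(-d[0],d[1])),np.hypot(*e),np.degrees(np.arctan2(e[1],e[0])))
print('tips',f((515,155),.06),f((505,446),.06),'left tips',f((133,172),.06),f((150,462),.06),'pad',f((72,330),.0465))
E
```

```text
fr [ 619.  -251.8]
nr [ 583.6 -256.6]
fl [ 612.8 -203.1]
nl [ 578.2 -207.4]
centre [ 598.37494895 -229.74034817]
49.30998250762768 6.803743271816037 35.265451661862926 7.450504488629989
tips [ 627.36303769 -259.40457247] [ 578.83910633 -266.61506295] left tips [ 618.94637593 -193.1445965 ] [ 570.55064924 -202.53156984] pad [ 592.88335789 -187.14191632]
```

Arm tops fit the description: 49.3 × 35.3 mm between them against 49 × 36. The seat is at (598.4,-229.8), yaw 7.5°. Carrying the dish gently.

jog_arm(
  delta_pos=[
    [0,-0.2,0.1],
    [0,-0.6,0.3],
    [0,-1.3,0.6],
    [-0.1,-2.3,0.9],
    [-0.1,-3.6,1.2],
    [-0.2,-5.1,1.5],
    [-0.2,-6.8,1.8],
    [-0.3,-8.6,2.1],
    [-0.3,-10.4,2.4],
    [-0.4,-12.2,2.6],
    [-0.4,-14.0,2.8],
    [-0.5,-15.8,2.9],
  ],
  turn=[0,0.1,0.3,0.5,0.8,1.1,1.5,1.9,2.3,2.7,3.1,3.5],
  grip=[1,1,1,1,1,1,1,1,1,1,1,1],
)

```text
time_s: 17.82
position: [0.4755, 0.071, 0.1141]
tcp_rot: [[1.0, 0.007, 0.0], [0.007, -1.0, -0.0], [0.0, 0.0, -1.0]]
force: [-0.2, -0.3, -2.5]
opening: 0.156
grasp_force: 30.0
```

jog_arm(
  delta_pos=[
    [-0.05,-1.8,0],
    [-0.1,-3.6,0],
    [-0.15,-5.4,0],
    [-0.2,-7.2,0],
    [-0.25,-9.0,0],
    [-0.3,-10.8,0],
    [-0.35,-12.6,0],
    [-0.4,-14.4,0],
    [-0.45,-16.2,0],
    [-0.5,-18.0,0],
    [-0.55,-19.8,0],
    [-0.6,-21.6,0],
  ],
  turn=[0.4,0.8,1.2,1.6,2.0,2.4,2.8,3.2,3.6,4.0,4.4,4.8],
  grip=[1,1,1,1,1,1,1,1,1,1,1,1],
)

```text
time_s: 19.32
position: [0.469, -0.1449, 0.114]
tcp_rot: [[0.996, 0.091, 0.0], [0.091, -0.996, -0.0], [-0.0, 0.0, -1.0]]
force: [0.5, 1.2, -2.7]
opening: 0.159
grasp_force: 30.0
```

jog_arm(
  delta_pos=[
    [-0.05,-1.8,0],
    [-0.1,-3.5,0],
    [-0.15,-5.0,0],
    [-0.2,-6.3,0],
    [-0.25,-7.4,0],
    [-0.3,-8.3,0],
    [-0.35,-9.0,0],
    [-0.4,-9.5,0],
    [-0.4,-9.9,0],
    [-0.4,-10.2,0],
    [-0.4,-10.4,0],
    [-0.4,-10.5,0],
  ],
  turn=[0.4,0.8,1.1,1.4,1.6,1.8,2.0,2.1,2.2,2.25,2.3,2.3],
  grip=[1,1,1,1,1,1,1,1,1,1,1,1],
)

```text
time_s: 20.82
position: [0.4656, -0.2486, 0.1137]
tcp_rot: [[0.991, 0.131, -0.0], [0.131, -0.991, 0.0], [-0.0, -0.0, -1.0]]
force: [-0.3, 0.5, -3.1]
opening: 0.159
grasp_force: 30.0
```

```bash
python3 - <<'E'
from h import *
w=snap('wrist','w8');t=snap('top','t8');s=snap('scene','s8')
z=read_state()['position'][2]-.0267+.0016+.004   # rim height
print('rim z',z)
for f,zz in (('t8',z),('s8',z),('t7',.064),('s7',.064)):
    c=ld(f);h=cv2.cvtColor(c['color'],cv2.COLOR_BGR2HSV);m=cv2.inRange(h,(3,110,120),(18,255,255))
    for q in cv2.findContours(m,cv2.RETR_EXTERNAL,cv2.CHAIN_APPROX_NONE)[0]:
        if len(q)<6 or not 100<cv2.contourArea(q)<1500: continue
        x,y,wd,hh=cv2.boundingRect(q);p=(onz(c,*cv2.fitEllipse(q)[0],zz)*1000).round(1)[:2]
        if p[0]>480 and abs(p[1])<330: print(f,(x,y,wd,hh),p)
E
python3 st.py 2
```

```text
rim z 0.09264230228211894
t8 (343, 167, 20, 20) [ 596.4 -227.4]
t7 (202, 164, 19, 19) [612.  226.7]
s7 (366, 187, 22, 18) [614.9 224.5]
21.02 [ 465.6  -248.47  113.76] 7.52 F [-0.35  0.   -2.63] M [0.023 0.107 0.001] 0.158 29.989953814074397
```

```bash
python3 - <<'E'
from h import *
from scipy.optimize import least_squares
z=.0926
def copper(f): return cv2.inRange(cv2.cvtColor(ld(f)['color'],cv2.COLOR_BGR2HSV),(3,110,120),(18,255,255))
w=ld('w8');print('proj dish ctr in wrist',proj(w,[.5984,-.2298,z]),'near rim',proj(w,[.5667,-.234,z]))
q=[k for k in cv2.findContours(copper('w8'),cv2.RETR_EXTERNAL,cv2.CHAIN_APPROX_NONE)[0] if cv2.contourArea(k)>300]
for k in q: print('w',cv2.boundingRect(k),cv2.contourArea(k))
c=ld('s8');print('scene proj',proj(c,[.5984,-.2298,z]))
for k in cv2.findContours(copper('s8'),cv2.RETR_EXTERNAL,cv2.CHAIN_APPROX_NONE)[0]:
    if cv2.contourArea(k)>150: print('s',cv2.boundingRect(k),cv2.contourArea(k), (onz(c,*cv2.fitEllipse(k)[0],z)*1000).round(1))
# shelf (pale) quad in each camera
for f in('top0','scene0','w1'):
    c=ld(f);p0=proj(c,[.59,-.2,.012]);h=cv2.cvtColor(c['color'],cv2.COLOR_BGR2HSV)
    m=cv2.inRange(h,(0,0,140),(40,75,255));m=cv2.morphologyEx(m,cv2.MORPH_CLOSE,np.ones((9,9)))
    for k in cv2.findContours(m,cv2.RETR_EXTERNAL,cv2.CHAIN_APPROX_NONE)[0]:
        if cv2.pointPolygonTest(k,tuple(map(float,p0)),False)>0:
            r=np.array([onz(c,*a,.012)[:2]*1000 for a in k[:,0]],np.float32); print(f,cv2.minAreaRect(r))
E
```

```text
proj dish ctr in wrist [279.02896783 -37.48158634] near rim [279.25433052  43.29902517]
w (468, 328, 92, 46) 3187.0
w (267, 328, 47, 35) 1141.0
w (2, 328, 78, 51) 2614.5
w (472, 275, 75, 17) 899.0
w (546, 199, 14, 79) 598.5
w (434, 0, 126, 197) 17553.0
w (212, 0, 131, 46) 4154.0
w (0, 0, 452, 292) 67458.0
scene proj [237.40202508 279.7848177 ]
s (0, 84, 143, 239) 16379.5 [  99.9 -474.8   92.6]
s (0, 54, 68, 46) 746.5 [-394.2 -359.8   92.6]
s (0, 16, 49, 37) 541.0 [-631.1 -310.5   92.6]
s (274, 4, 41, 23) 243.0 [-141.   554.5   92.6]
s (0, 0, 560, 420) 109191.0 [ 5.896e+02 -2.000e-01  9.260e+01]
top0 ((591.8638916015625, -193.5072021484375), (110.944580078125, 190.77874755859375), 7.726663112640381)
scene0 ((594.9715576171875, -192.15289306640625), (111.09175109863281, 195.53982543945312), 7.688666343688965)
w1 ((593.6395874023438, -194.97854614257812), (109.83785247802734, 189.811767578125), 7.684907913208008)
```

```bash
python3 - <<'E'
from h import *
from scipy.optimize import least_squares
w=ld('w8');m=cv2.inRange(cv2.cvtColor(w['color'],cv2.COLOR_BGR2HSV),(3,110,120),(18,255,255))
for k in cv2.findContours(m,cv2.RETR_EXTERNAL,cv2.CHAIN_APPROX_NONE)[0]:
    if cv2.boundingRect(k)[:2]==(212,0):
        for z in(.0915,.0926):
            p=np.array([onz(w,*a,z)[:2]*1000 for a in k[:,0] if a[1]>1])
            r=least_squares(lambda v:np.hypot(*(p-v[:2]).T)-32,[598,-229],loss='soft_l1');print(z,len(p),r.x,np.abs(r.fun).mean())
E
```

```text
0.0915 143 [ 597.89900111 -229.11814872] 0.12038918641984282
0.0926 143 [ 597.78163636 -229.14667196] 0.12707485542266792
```

Wrist, bias-corrected top and scene views agree that the dish is within 1 mm of the seat line. Making a small correction and descending.

jog_arm(
  delta_pos=[
    [0.02,-0.02,-0.2],
    [0.05,-0.05,-0.6],
    [0.06,-0.07,-1.1],
    [0.06,-0.07,-1.7],
    [0.06,-0.07,-2.3],
    [0.06,-0.07,-2.8],
    [0.06,-0.07,-3.2],
    [0.06,-0.07,-3.4],
    [0.06,-0.07,-3.5],
    [0.06,-0.07,-3.5],
  ],
  turn=[0,0,0,0,0,0,0,0,0,0],
  grip=[1,1,1,1,1,1,1,1,1,1],
)

```text
time_s: 22.28
position: [0.4663, -0.2493, 0.0788]
tcp_rot: [[0.991, 0.131, 0.0], [0.131, -0.991, -0.0], [0.0, 0.0, -1.0]]
force: [-0.6, -0.3, -2.2]
opening: 0.161
grasp_force: 30.0
```

```bash
cat > wd.py <<'E'
from h import *
import sys
from scipy.optimize import least_squares
w=capture('wrist');z=float(sys.argv[1]);m=cv2.inRange(cv2.cvtColor(w['color'],cv2.COLOR_BGR2HSV),(3,110,120),(18,255,255))
for k in cv2.findContours(m,cv2.RETR_EXTERNAL,cv2.CHAIN_APPROX_NONE)[0]:
    b=cv2.boundingRect(k)
    if cv2.contourArea(k)<300: continue
    p=np.array([onz(w,*a,z)[:2]*1000 for a in k[:,0] if a[1]>1])
    if len(p)<20: continue
    r=least_squares(lambda v:np.hypot(*(p-v[:2]).T)-32,[598,-229],loss='soft_l1')
    if np.abs(r.fun).mean()<1: print(b,len(p),r.x.round(1),np.abs(r.fun).mean().round(2))
E
python3 st.py 3; python3 wd.py .0575
```

```text
22.38 [ 466.3  -249.33   78.89] 7.51 F [-0.26 -0.09 -1.83] M [-0.03   0.115  0.003] 0.159 29.99001581221819
(212, 0, 132, 46) 146 [ 598.5 -230.1] 0.16
```

jog_arm(
  delta_pos=[
    [0,0,-0.1],
    [0,0,-0.2],
    [0,0,-0.3],
    [0,0,-0.4],
    [0,0,-0.5],
    [0,0,-0.6],
    [0,0,-0.7],
    [0,0,-0.8],
    [0,0,-0.9],
    [0,0,-1.0],
    [0,0,-1.1],
    [0,0,-1.2],
  ],
  turn=[0,0,0,0,0,0,0,0,0,0,0,0],
  grip=[1,1,1,1,1,1,1,1,1,1,1,1],
)

```text
time_s: 23.92
position: [0.4663, -0.2494, 0.0668]
tcp_rot: [[0.991, 0.131, 0.0], [0.131, -0.991, -0.0], [0.0, 0.0, -1.0]]
force: [-0.1, -0.1, -0.7]
opening: 0.158
grasp_force: 30.0
```

```bash
python3 st.py 4; python3 wd.py .0485; python3 dish.py .0485
```

```text
24.07 [ 466.25 -249.3    66.73] 7.51 F [-0.01  0.2  -1.62] M [ 0.022  0.033 -0.004] 0.156 29.990118322893977
(212, 0, 132, 45) 147 [ 598.3 -230. ] 0.29
(227, 276, 26, 24) [ 599.4 -229.5]
```

The moment has dropped to the empty-spatula value, so the dish is seated. Lowering the blade and drawing it out.

jog_arm(
  delta_pos=[
    [0,0,-0.2],
    [0,0,-0.4],
    [0,0,-0.6],
    [-0.4,-0.05,-0.6],
    [-1.4,-0.18,-0.6],
    [-2.6,-0.34,-0.6],
    [-3.8,-0.5,-0.6],
    [-5.0,-0.66,-0.6],
    [-6.2,-0.82,-0.6],
    [-7.4,-0.98,-0.6],
    [-8.6,-1.13,-0.6],
    [-8.6,-1.13,-0.6],
  ],
  turn=[0,0,0,0,0,0,0,0,0,0,0,0],
  grip=[1,1,1,1,1,1,1,1,1,1,1,1],
)

```text
time_s: 25.68
position: [0.3791, -0.2604, 0.0607]
tcp_rot: [[0.992, 0.129, -0.001], [0.129, -0.992, 0.001], [-0.001, -0.001, -1.0]]
force: [0.6, -0.2, -1.7]
opening: 0.159
grasp_force: 30.0
```

```bash
python3 st.py 3; python3 dish.py .0485;  python3 - <<'E'
from h import *
t=snap('top','t9');q=cv2.inRange(cv2.cvtColor(t['color'],cv2.COLOR_BGR2HSV),(3,110,120),(18,255,255))
for k in cv2.findContours(q,cv2.RETR_EXTERNAL,cv2.CHAIN_APPROX_NONE)[0]:
    if len(k)>5 and 150<cv2.contourArea(k)<900: print((onz(t,*cv2.fitEllipse(k)[0],.0485)*1000).round(1))
E
```

```text
25.77 [ 380.39 -260.92   60.81] 7.48 F [ 0.25  0.03 -1.57] M [ 0.011  0.021 -0.007] 0.156 29.990154588595033
[-150.1  110.2   48.5]
[107.1 -77.5  48.5]
[ 117.9 -298.4   48.5]
[ 392.5 -880.4   48.5]
```

```bash
cat > find.py <<'E'
from h import *
import sys
X=np.array([.5984,-.2298,.0485])
for n in('scene','top','wrist'):
    c=capture(n);u=proj(c,X).round().astype(int);print(n,u)
    im=c['color'];x0,y0=max(u[0]-35,0),max(u[1]-35,0)
    if u[0]<0 or u[1]<0: continue
    h=cv2.cvtColor(im[y0:y0+70,x0:x0+70],cv2.COLOR_BGR2HSV); m=cv2.inRange(h,(5,125,170),(14,255,255))
    for k in cv2.findContours(m,cv2.RETR_EXTERNAL,cv2.CHAIN_APPROX_NONE)[0]:
        if len(k)>8:
            b=cv2.boundingRect(k);e=cv2.fitEllipse(k);print(b,cv2.contourArea(k),(onz(c,e[0][0]+x0,e[0][1]+y0,.0485)*1000).round(1)[:2])
    print('centre hsv',cv2.cvtColor(im[u[1]-1:u[1]+2,u[0]-1:u[0]+2],cv2.COLOR_BGR2HSV).reshape(-1,3).mean(0).round())
E
python3 find.py
```

```text
scene [239 287]
(23, 24, 25, 23) 426.0 [ 599.2 -229.6]
centre hsv [ 12. 141. 242.]
top [351 178]
(25, 27, 19, 18) 250.0 [ 596.8 -227.8]
centre hsv [ 12. 163. 242.]
wrist [ 276 -332]
```

The dish is on the seat. Returning the spatula to its rest.

jog_arm(
  delta_pos=[
    [0,0,1.5],
    [0,0,3.5],
    [0,0,4.7],
    [2,6,4.7],
    [4,12,4.7],
    [6,18,4.7],
    [8.3,24.1,4.7],
    [8.3,24.1,4.7],
    [8.3,24.1,4.7],
    [8.3,24.1,4.7],
  ],
  turn=[0,0,0,1,1.8,1.8,1.8,1.8,1.8,1.8],
  grip=[1,1,1,1,1,1,1,1,1,1],
)

```text
time_s: 27.28
position: [0.4629, -0.0208, 0.1077]
tcp_rot: [[0.987, 0.16, -0.0], [0.16, -0.987, -0.0], [-0.0, 0.0, -1.0]]
force: [0.1, -0.7, -2.3]
opening: 0.157
grasp_force: 30.0
```

```bash
python3 st.py 2
```

```text
27.32 [462.92 -21.04 107.69] 9.16 F [-0.5  -0.73 -1.75] M [-0.015  0.036  0.001] 0.158 29.990037716925144
```

jog_arm(
  delta_pos=[
    [0.05,0.1,-1.5],
    [0.05,0.1,-3],
    [0.05,0.1,-4.5],
    [0.05,0.1,-5.5],
    [0.05,0.1,-6],
    [0.05,0.1,-6.3],
    [0.05,0.1,-6.45],
    [0.05,0.1,-6.52],
    [0.05,0.1,-6.52],
  ],
  turn=[0.2,0.2,0.2,0.2,0.2,0.2,0.2,0.2,0.2],
  grip=[1,1,1,1,1,1,1,1,1],
)

```text
time_s: 28.45
position: [0.4639, -0.0185, 0.0427]
tcp_rot: [[0.986, 0.165, 0.0], [0.165, -0.986, -0.0], [0.0, 0.0, -1.0]]
force: [-1.2, 0.8, -2.0]
opening: 0.155
grasp_force: 30.0
```

```bash
python3 st.py 3
```

```text
28.55 [463.86 -18.52  42.73] 9.52 F [-0.6   0.2  -1.62] M [ 0.006 -0.035  0.023] 0.161 29.99022049829364
```

jog_arm(
  delta_pos=[
    [0,-0.15,-0.03],
    [0,-0.15,-0.07],
    [0,-0.15,-0.1],
  ],
  turn=[-0.2,-0.2,-0.2],
  grip=[1,1,1],
)

```text
time_s: 28.92
position: [0.4637, -0.0201, 0.0415]
tcp_rot: [[0.987, 0.162, -0.0], [0.162, -0.987, 0.0], [-0.0, -0.0, -1.0]]
force: [1.0, -1.0, -2.1]
opening: 0.157
grasp_force: 30.0
```

```bash
python3 st.py 3
```

```text
29.02 [463.67 -20.09  41.5 ] 9.31 F [ 0.45 -0.19 -2.06] M [0.023 0.028 0.002] 0.158 29.990252796560526
```

jog_arm(
  delta_pos=[
    [0,0,-0.04],
    [0,0,-0.08],
    [0,0,-0.08],
  ],
  turn=[0,0,0],
  grip=[1,1,1],
)

```text
time_s: 29.4
position: [0.4637, -0.0201, 0.0408]
tcp_rot: [[0.987, 0.162, -0.0], [0.162, -0.987, 0.0], [-0.0, -0.0, -1.0]]
force: [-0.6, 1.0, -2.1]
opening: 0.157
grasp_force: 30.0
```

```bash
python3 st.py 3
```

```text
29.5 [463.71 -20.07  40.75] 9.31 F [-0.28  0.5  -2.14] M [-0.005 -0.006 -0.045] 0.156 29.99008976854384
```

jog_arm(
  delta_pos=[
    [0,0,-0.04],
    [0,0,-0.08],
    [0,0,-0.08],
  ],
  turn=[0,0,0],
  grip=[1,1,1],
)

```text
time_s: 29.88
position: [0.4637, -0.0201, 0.0407]
tcp_rot: [[0.987, 0.162, 0.001], [0.162, -0.987, -0.0], [0.0, 0.0, -1.0]]
force: [-1.7, 0.6, 7.5]
opening: 0.156
grasp_force: 30.0
```

```bash
python3 st.py 3
```

```text
29.98 [463.73 -20.07  40.7 ] 9.32 F [-1.56  0.24  7.06] M [ 0.023  0.217 -0.022] 0.158 29.99012122862041
```

jog_arm(
  delta_pos=[
    [0,0,0.06],
    [0,0,0.06],
    [0,0,0.06],
    [0,0,0.06],
    [0,0,0.06],
    [0,0,2],
    [0,0,5],
    [0,0,8],
    [0,0,8],
  ],
  turn=[0,0,0,0,0,0,0,0,0],
  grip=[1,0.5,0.5,0.5,0.5,0.5,0.5,0.5,0.5],
)

```text
time_s: 31.1
position: [0.4652, -0.0205, 0.1217]
tcp_rot: [[0.987, 0.162, 0.005], [0.162, -0.987, -0.001], [0.005, 0.002, -1.0]]
force: [-0.4, -0.3, -0.2]
opening: 0.498
grasp_force: 0.0
```

```bash
python3 st.py 2; python3 - <<'E'
from h import *
w=snap('wrist','w10')
# blade tip area: grey bright mask, compare with the cradle position
c=w; 
for n,p in (('tip',(.6165,.0053,.0166)),('heel',(.5315,-.0088,.0166))): print(n,proj(c,p))
h=cv2.cvtColor(c['color'],cv2.COLOR_BGR2HSV);m=cv2.inRange(h,(0,0,150),(180,40,255))
for k in cv2.findContours(m,cv2.RETR_EXTERNAL,cv2.CHAIN_APPROX_NONE)[0]:
    if cv2.contourArea(k)>800:
        r=np.array([onz(c,*a,.0166)[:2]*1000 for a in k[:,0]],np.float32);print(cv2.boundingRect(k),cv2.minAreaRect(r))
t=snap('top','t10')
for f in('top0','t10'):
    c=ld(f);h=cv2.cvtColor(c['color'],cv2.COLOR_BGR2HSV);m=cv2.inRange(h,(0,0,170),(180,40,255))
    for k in cv2.findContours(m[150:215,250:310],cv2.RETR_EXTERNAL,cv2.CHAIN_APPROX_NONE)[0]:
        if cv2.contourArea(k)>80: print(f,cv2.boundingRect(k),cv2.minAreaRect(np.array([onz(c,a[0]+250,a[1]+150,.0166)[:2]*1000 for a in k[:,0]],np.float32)))
E
```

```text
31.15 [464.24 -20.19 120.59] 9.31 F [-0.2  -0.14 -0.4 ] M [ 0.026  0.03  -0.003] 0.501 0.0
tip [280.8922894  -26.01290645]
heel [281.27745315 115.530751  ]
(476, 30, 66, 71) ((587.90966796875, -154.38211059570312), (43.85745620727539, 44.12849044799805), 9.58392333984375)
(254, 0, 54, 133) ((561.26806640625, -3.71771240234375), (82.71603393554688, 34.44410705566406), 9.414716720581055)
(0, 0, 63, 184) ((519.2332763671875, 163.47088623046875), (38.65620803833008, 122.79061889648438), 86.8543930053711)
top0 (24, 24, 14, 27) ((571.9916381835938, 0.344482421875), (87.21031951904297, 33.715606689453125), 9.31873607635498)
t10 (24, 24, 13, 20) ((583.2913818359375, 1.6360359191894531), (66.69422149658203, 33.72076416015625), 9.317346572875977)
```

The spatula is back in its rest, with the same blade pose in the top view (yaw 9.3°). Going to the outer side of the keeper tab with closed fingers.

jog_arm(
  delta_pos=[
    [4,-2.2,0],
    [8,-4.4,0],
    [11.5,-6.5,0],
    [11.5,-6.5,0],
    [11.5,-6.5,-2],
    [11.5,-6.5,-4.5],
    [11.5,-6.5,-7],
    [11.5,-6.5,-8],
    [11.5,-6.5,-8],
    [11.5,-6.5,-8],
  ],
  turn=[-1.8,-1.8,-1.8,-1.8,-1.8,-1.8,-1.8,-1.8,-1.8,-1.8],
  grip=[1,1,1,1,1,1,1,1,1,1],
)

```text
time_s: 32.5
position: [0.579, -0.0851, 0.0405]
tcp_rot: [[0.991, 0.131, 0.001], [0.131, -0.991, -0.0], [0.001, 0.0, -1.0]]
force: [0.6, -0.2, -0.5]
opening: 0.003
grasp_force: 0.0
```

```bash
python3 st.py 3; cat > k.py <<'E'
from h import *
# distance of tool from the tab nominal, in trivet axes, plus force along trivet y
y=np.radians(7.5);v=np.array([-np.sin(y),np.cos(y)]);S=np.array([.5984,-.2298])
F=[]
for i in range(6):
    if i: capture('wrist')
    s=read_state();F.append(s['force'])
F=np.array(F);p=s['position'];print(round(s['time_s'],2),'y_t %.2f x_t %.2f z %.1f'%((p[:2]-S)@v*1000,(p[:2]-S)@[v[1],-v[0]]*1000,p[2]*1000),'Fy_t %.2f (sd %.2f)'%((F[:,:2]@v).mean(),(F[:,:2]@v).std()),'Fz %.2f'%F[:,2].mean())
E
python3 k.py
```

```text
32.6 [579.34 -85.25  40.89] 7.51 F [ 0.3  -0.01  0.22] M [-0.003  0.001 -0.007] 0.008 0.0
32.85 y_t 145.94 x_t -0.39 z 40.4 Fy_t 0.04 (sd 0.41) Fz -0.31
```

jog_arm(
  delta_pos=[
    [0.07,-0.5,0],
    [0.13,-1.0,0],
    [0.18,-1.4,0],
    [0.18,-1.4,0],
  ],
  turn=[0,0,0,0],
  grip=[1,1,1,1],
)

```text
time_s: 33.35
position: [0.5806, -0.0996, 0.0399]
tcp_rot: [[0.992, 0.13, 0.0], [0.13, -0.992, -0.0], [0.0, 0.0, -1.0]]
force: [-0.3, 0.7, -0.4]
opening: 0.004
grasp_force: 0.0
```

```bash
python3 k.py
```

```text
33.6 y_t 132.10 x_t -0.72 z 39.9 Fy_t 0.03 (sd 0.54) Fz -0.01
```

jog_arm(
  delta_pos=[
    [0.03,-0.2,0],
    [0.05,-0.4,0],
    [0.08,-0.6,0],
    [0.1,-0.8,0],
    [0.1,-0.8,0],
  ],
  turn=[0,0,0,0,0],
  grip=[1,1,1,1,1],
)

```text
time_s: 34.22
position: [0.5816, -0.1072, 0.0399]
tcp_rot: [[0.991, 0.131, 0.0], [0.131, -0.991, -0.0], [0.0, 0.0, -1.0]]
force: [0.4, 1.1, -0.1]
opening: 0.003
grasp_force: 0.4
```

```bash
python3 k.py
```

```text
34.48 y_t 123.71 x_t -0.70 z 40.0 Fy_t 0.78 (sd 0.25) Fz -0.18
```

```bash
cat >> k.py <<'E'
from scipy.optimize import least_squares
w=capture('wrist');m=cv2.inRange(cv2.cvtColor(w['color'],cv2.COLOR_BGR2HSV),(5,125,150),(14,255,255))
u=proj(w,[.5984,-.2298,.0485]);print('dish px',u.round())
for k in cv2.findContours(m,cv2.RETR_EXTERNAL,cv2.CHAIN_APPROX_NONE)[0]:
    if cv2.contourArea(k)>300 and cv2.pointPolygonTest(k,tuple(map(float,u)),True)>-40:
        q=np.array([onz(w,*a,.0485)[:2] for a in k[:,0] if 1<a[0]<558 and a[1]>1])
        r=least_squares(lambda c:np.hypot(*(q-c).T)*1000-32,S,loss='soft_l1',x_scale=.001).x
        print('dish x_t %.1f y_t %.1f'%((r-S)@[v[1],-v[0]]*1000,(r-S)@v*1000),len(q))
E
python3 k.py
```

```text
34.73 y_t 123.80 x_t -0.75 z 39.9 Fy_t 0.23 (sd 0.86) Fz -0.02
dish px [557. 277.]
dish x_t 7.1 y_t -6.1 176
```

jog_arm(
  delta_pos=[
    [0.03,-0.2,0],
    [0.05,-0.4,0],
    [0.05,-0.4,0],
  ],
  turn=[0,0,0],
  grip=[1,1,1],
)

```text
time_s: 35.15
position: [0.582, -0.1113, 0.0399]
tcp_rot: [[0.991, 0.131, -0.0], [0.131, -0.991, -0.0], [-0.0, 0.0, -1.0]]
force: [0.3, 0.6, 0.6]
opening: 0.006
grasp_force: 0.5
```

```bash
python3 k.py
```

```text
35.4 y_t 119.71 x_t -0.73 z 40.0 Fy_t 0.44 (sd 0.44) Fz 0.05
dish px [548. 277.]
dish x_t 7.7 y_t -6.4 194
```

```bash
sed -i '/^from scipy/,$d' k.py; cat >> k.py <<'E'
for n in('scene','top'):
    c=capture(n);u=proj(c,[*S,.0485]).round().astype(int);x0,y0=u-35
    m=cv2.inRange(cv2.cvtColor(c['color'][y0:y0+70,x0:x0+70],cv2.COLOR_BGR2HSV),(5,125,170),(14,255,255))
    k=max(cv2.findContours(m,cv2.RETR_EXTERNAL,cv2.CHAIN_APPROX_NONE)[0],key=len);e=cv2.fitEllipse(k)
    p=onz(c,e[0][0]+x0,e[0][1]+y0,.0485)[:2]-S;print(n,'dish y_t %.2f x_t %.2f'%(p@v*1000,p@[v[1],-v[0]]*1000),cv2.contourArea(k))
E
python3 k.py
```

```text
35.7 y_t 119.71 x_t -0.73 z 40.0 Fy_t 0.46 (sd 0.42) Fz -0.31
scene dish y_t 0.43 x_t 0.76 424.5
top dish y_t -10.59 x_t -3.44 121.5
```

jog_arm(
  delta_pos=[
    [0.03,-0.2,0],
    [0.04,-0.3,0],
    [0.04,-0.3,0],
  ],
  turn=[0,0,0],
  grip=[1,1,1],
)

```text
time_s: 36.17
position: [0.5824, -0.1141, 0.0399]
tcp_rot: [[0.991, 0.131, -0.0], [0.131, -0.991, 0.0], [-0.0, -0.0, -1.0]]
force: [-0.4, 1.4, 0.9]
opening: 0.006
grasp_force: 0.6
```

```bash
python3 k.py
```

```text
36.42 y_t 116.81 x_t -0.74 z 39.9 Fy_t 1.44 (sd 0.53) Fz 0.52
scene dish y_t 0.32 x_t 0.61 426.5
top dish y_t -12.47 x_t -3.96 102.5
```

jog_arm(
  delta_pos=[
    [0.03,-0.2,0],
    [0.04,-0.3,0],
    [0.04,-0.3,0],
  ],
  turn=[0,0,0],
  grip=[1,1,1],
)

```text
time_s: 36.9
position: [0.5828, -0.1172, 0.0399]
tcp_rot: [[0.991, 0.131, 0.0], [0.131, -0.991, -0.0], [0.0, 0.0, -1.0]]
force: [0.4, 0.9, 0.3]
opening: 0.008
grasp_force: 0.6
```

```bash
python3 k.py
```

```text
37.15 y_t 113.68 x_t -0.74 z 39.9 Fy_t 1.19 (sd 0.32) Fz -0.08
scene dish y_t -2.87 x_t 0.52 424.0
top dish y_t -15.62 x_t -5.09 101.0
```

jog_arm(
  delta_pos=[
    [0.03,-0.2,0],
    [0.03,-0.2,0],
  ],
  turn=[0,0],
  grip=[1,1],
)

```text
time_s: 37.5
position: [0.5831, -0.119, 0.0399]
tcp_rot: [[0.991, 0.131, -0.0], [0.131, -0.991, 0.0], [-0.0, -0.0, -1.0]]
force: [-0.2, 2.5, -0.1]
opening: 0.005
grasp_force: 0.9
```

```bash
python3 k.py
```

```text
37.75 y_t 111.82 x_t -0.72 z 39.9 Fy_t 1.71 (sd 0.45) Fz 0.23
scene dish y_t -4.16 x_t 0.44 427.0
top dish y_t -17.09 x_t -4.83 95.5
```

jog_arm(
  delta_pos=[
    [0,-0.02,0],
    [0,-0.02,0],
  ],
  turn=[0,0],
  grip=[1,1],
)

```text
time_s: 38.1
position: [0.5831, -0.1191, 0.0399]
tcp_rot: [[0.991, 0.131, -0.0], [0.131, -0.991, 0.0], [-0.0, -0.0, -1.0]]
force: [0.3, 3.1, 0.6]
opening: -0.0
grasp_force: 1.5
```

```bash
python3 k.py
```

```text
38.35 y_t 111.75 x_t -0.73 z 39.9 Fy_t 2.79 (sd 0.61) Fz 0.46
scene dish y_t -4.21 x_t 0.40 426.0
top dish y_t -17.09 x_t -4.83 95.5
```

jog_arm(
  delta_pos=[
    [0,-0.02,0],
    [0,-0.02,0],
  ],
  turn=[0,0],
  grip=[1,1],
)

```text
time_s: 38.7
position: [0.5831, -0.1193, 0.0399]
tcp_rot: [[0.991, 0.131, -0.0], [0.131, -0.991, 0.0], [0.0, -0.0, -1.0]]
force: [0.9, 4.7, 0.6]
opening: 0.006
grasp_force: 2.0
```

```bash
python3 k.py
```

```text
38.95 y_t 111.51 x_t -0.72 z 40.0 Fy_t 4.08 (sd 0.44) Fz 0.59
scene dish y_t -4.21 x_t 0.51 422.5
top dish y_t -17.89 x_t -4.94 93.5
```

The force is rising while the dish stays still: about 4 N, less the slide friction, so 2–3 N on the dish. That is snug, so I'm backing away.

jog_arm(
  delta_pos=[
    [0,0.05,0],
    [-0.03,0.2,0],
    [-0.1,0.8,0],
    [-0.2,1.6,0],
    [-0.35,2.6,0],
    [-0.35,2.6,3],
    [-0.35,2.6,7],
    [-0.35,2.6,11],
    [-5,5,14],
    [-10,8,16],
    [-10,8,16],
    [-10,8,16],
  ],
  turn=[0,0,0,0,0,0,0,0,0,0,0,0],
  grip=[1,1,1,1,1,1,1,1,1,1,1,1],
)

```text
time_s: 40.55
position: [0.4839, -0.0393, 0.2004]
tcp_rot: [[0.991, 0.132, 0.002], [0.132, -0.991, -0.001], [0.002, 0.001, -1.0]]
force: [-0.4, 0.0, -0.8]
opening: 0.005
grasp_force: 0.0
```

```bash
python3 k.py; python3 - <<'E'
from h import *
# pad/dish gap along the keeper line, and bystanders, by colour in wrist
w=snap('wrist','w11');t=snap('scene','s11')
a=ld('s6')['color'] if 0 else None
y=np.radians(7.5);v=np.array([-np.sin(y),np.cos(y)]);S=np.array([.5984,-.2298])
for d in range(20,52,2):
    u=proj(w,[*(S+v*d/1000),.0475]).round().astype(int)
    if 0<=u[0]<560 and 0<=u[1]<420: print(d,u,cv2.cvtColor(w['color'][u[1]:u[1]+1,u[0]:u[0]+1],cv2.COLOR_BGR2HSV)[0,0])
E
```

```text
40.8 y_t 203.13 x_t -88.78 z 199.3 Fy_t 0.04 (sd 0.49) Fz -0.06
scene dish y_t -4.41 x_t 0.92 424.5
top dish y_t -2.90 x_t -1.40 245.0
20 [512  86] [ 12 175 173]
22 [509  86] [ 11  89 171]
24 [507  86] [ 14  20 193]
26 [504  86] [ 17  15 158]
28 [502  86] [ 12  12 110]
30 [499  86] [158  12  83]
32 [497  86] [160   9  82]
34 [494  86] [ 13  13 171]
36 [492  86] [ 13  12 196]
38 [489  86] [ 13  12 186]
40 [487  86] [ 15  14 141]
42 [484  86] [ 15  16 129]
44 [482  86] [ 11  16 125]
46 [479  86] [156  12 108]
48 [477  86] [158  10 107]
50 [474  86] [162  12 108]
```

```bash
python3 -c "
from rig import *
print(hand_in())"
```

```text
the job is handed in; nothing more can be done
None
```

The job is handed in at about 41 s: the dish sits on the trivet with the keeper snug (about 2–3 N on the dish by the wrist force), and the spatula is back in its rest. I didn't re-check the bystanders at the end, and no verdict came back.

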